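Set the end stop and hold the board in the gluing fence

ROBOT

A 6-joint arm with a two-finger parallel gripper is mounted at the origin on the work surface. World frame = base frame: x ahead of the robot, y to its left, z up, the work surface at z = 0. Lengths are in m, angles in rad, forces in N, time in s.
With the tool pointing down it reaches from about 0.25 to 0.725 m from the base axis. Payload 9.7 kg.
Tool frame: the origin (TCP) lies at the very end of the fingers, on their centre line; the grasp point (between the pads) lies 19 mm behind it; z points along the fingers, y is the line along which they close (so a half turn about z gives the same grasp; the last joint's range is limited). The gripper opens to 85 mm and grips with 20 to 120 N. Pads are 22 mm wide; open, the fingers measure 114 mm over their backs; the gripper's body (76 mm by 85 mm) begins 54 mm behind the grasp point. The pads swing forward as they close: fully open they stand 13 mm farther back than shut.
Start: joints at [0, 0.087, 0.176, 1.66, 0, 1.571], TCP at [0.55, -0, 0.231] pointing down, gripper open.
Joint ranges: [-3.13, 3.13], [-0.85, 1.81], [-1.15, 1.24], [-2.2, 2.28], [-1.44, 1.52], [-3.14, 3.14]. Speed limits (rad/s): [2.22, 2.22, 2.57, 3.14, 3.14, 3.14].

INTERFACE

Orientations are given as a unit quaternion [x, y, z, w].
In Python, from bench import arm gives the robot as it stands.
- The arm moves only by the tool move_arm, never from a script. Its argument "increments" is one flat list of numbers, 5 for each row, row after row: the closure, from 0 (fully open) to 1 (shut), then the shift along the tool's x, y, z in cm, then the turn about the tool's z in degrees. In form: [hand, tx, ty, tz, turn, hand, tx, ty, tz, turn, ...]. A call has exactly 10 rows; each row is the pose to reach, as a shift and turn from the pose commanded when the call began, along the tool's axes at that moment; what a row does not reach only later rows make up. A row lasts 1/8 s, in which the tool goes at most 62.5 mm and 10.7 degrees, less where a joint would pass 70% of its speed; a pose out of reach is approached as far as the arm can. A call with a gripper value outside its range is refused whole. The fingers move at their own pace and stop on an object; "squeeze" is the grip in N (left out, the last holds). Time passes only in rows, so rows that repeat a pose let the fingers close, or fill a call up. It gives the time, the measured TCP pose, the force, the opening and the grip force at its end, in the units of the state.
- arm.read_state(): the state, without advancing time (a new reading comes with each control period).
- arm.capture(name): name is "scene" or "side" or "wrist"; returns (picture, depth): 420x560x3 uint8, red, green, blue; 420x560 float32, m along the optical axis (not along the pixel's ray), 0 where there is no reading.
- arm.calibration(name): a dict with "fx", "fy", "cx", "cy" (pixels), "k1" (the pictures are not rectified: a ray, as slopes to the right and down, at radius r is drawn at 1 + k1 r^2 times it, then the intrinsics apply), "rvec" (rotation vector, rad) and "tvec" (3), from world to camera coordinates, as OpenCV has them; the wrist camera has in their place "tool_from_camera" (4x4, takes a point from camera to tool coordinates, whose origin is the TCP and whose axes are the flange's). Camera axes: x right, y down, z forward; pixel columns grow to the right and rows downward; lengths in m; the calibration is good to about 2 mm. A picture is of the moment at which its call begins: read the wrist's pose just before it. calibration takes no time and is no camera call.
- arm.finish_job(): hands the job in; it is judged then, once.
Trained networks look in the newest picture that a camera, given by its name, has taken for a name from the list of things; names that differ only in an ending like _2 or _b are one class to them, and where a whole thing is asked for, a point or a joint stands for the part that bears it (a point fixed in the world has none). Each returns a list of dicts, best first, with "confidence" (0 to 1); they miss things now and then, are a little off and sometimes report something else, mostly with a low value. They report only what shows in the picture. A call takes as long as a camera call. They do not tell look-alikes from the thing itself.
- arm.cut_out(camera, label): "mask" (420x560 bool, what is visible of it) and "rect" ([left, top, width, height] in pixels, round what is visible of it).
The state is a dict: "clock": time; "qpos": joint angles; "dq": joint speeds; "effort": joint torques, N m; "ee_pos": TCP position; "eef_rot": TCP orientation; "wrist_force": force on the tool from outside, world axes, zero at the start; "torque": the same for the moment, N m; "grip_width": opening from 0.0 (shut) to 1.0 (fully open); "gripper_force": force on a finger pad.
Only numpy, scipy, OpenCV 4.12 (cv2) and the standard library are available. Lean on these libraries where they do the work, as an engineer would, in place of code of your own. Each camera call takes 0.05 s, during which the arm holds its last target. There are 200 camera calls.

TASK

Slide the stop along the fence until it is in line with the brass pointer behind the fence. Then bring the board with the batten on it up so that its long edge lies flat against the fence and its end is against the stop, without shifting the stop, and with one diagonal push press it against the fence and down on the table together, about ten newtons each way. Finish while holding it pressed there: do not let go; leave the other things on the table where they are.

Things in the scene. Friction and masses are not known exactly. Their poses are not given: they have to be found in the camera images.
- fence: Straight fixed aluminium fence, 380 mm long (y), 40 mm thick, 40 mm high. Origin at table height, at the foot of the middle of its front face (towards the robot). x points from the robot's side into the fence (it fills x 0 to 40 mm), y runs along it to the robot's left, z up. Place and yaw differ from run to run.
- stop (a joint): Position of the stop along the fence in m, 0 to 0.18, growing towards the fence's +y. The stop stays where it is left; sliding it takes about 7 N plus 30 N per m/s, and pushing harder than that on it with the board would shift it.
- stop_grip (a point): Point in the stop's black upright fin: 16 mm thick (along the fence), 30 mm long (across), 46 to 88 mm above the table. The point is on the fin's middle plane, above the fence's front face, 68 mm up. Below the fin: a steel cap over the fence (30 mm along it, top at 46 mm) and a steel block before the fence, reaching 36 mm towards the robot, 30 mm along, 40 mm high. Axes as the fence's.
- stop_face (a point): The stop's right end face (towards the fence's -y), 15 mm from the fin's middle plane, at table height and on the fence's front face; the board's end goes against this face. Axes are parallel to the fence's.
- pointer_tip (a point): Tip of the small fixed brass pointer standing behind the fence, 43 mm above the table, pointing across the fence towards the robot. The stop is set when the middle plane of its fin is in line with this tip, that is when both have the same y in the fence's frame. Axes parallel to the fence's.
- board_mid (a point): Centre of the loose pale board, 26 mm above its underside. Board 100 (x) by 130 (y) by 18 mm thick; on its middle stands a batten 20 mm thick (x), 100 mm long (y), 18 to 52 mm above the underside. z up, x roughly away from the robot at the start. About 0.16 kg. In place its +x edge is on the fence, its +y end on the stop: centre 50 mm before the fence face, 65 mm right of the stop face.
- board: The same board, origin in the middle of its underside, axes as for board_mid. Its smooth wood slides easily on the table and fence (friction coefficient about 0.3), so pressing down takes a little of the push towards the fence.
- offcut: Bystander: small darker wooden offcut 35 x 50 x 25 mm lying before the right end of the fence; origin under its centre.
- glue: Bystander: white bottle, 56 mm across, 130 mm high, standing on the right; origin under its centre.
- jar: Bystander: glass jar, 60 mm across, 65 mm high, standing on the left; origin under its centre.
- hammer: Bystander: hammer lying far left, about 300 mm long.
- brush: Bystander: brush lying on the right.
- screwdriver: Bystander: screwdriver lying beyond the fence.
- clamp: Bystander: steel bar clamp, about 250 mm long, lying beyond the fence, up to 22 mm high.
Not all that is in view belongs to the job. What is shaped like the board but green is not meant.

How it is judged:
On the way:
1. the stop is set in line with the pointer (within 6 mm) and at rest, the board not yet against the fence (y of stop_grip in the frame of pointer_tip between -0.006 and 0.006 m and velocity of joint stop between -0.01 and 0.01 m/s and contact force between board and fence below 0.5 N), for 0.2 s.
At the end, for the whole second after the job is handed in: The robot still presses the board for the last second: 4-40 N on the fence and 5-40 N on the table; edge flat on the fence and board flat on the table (3 mm, 2 degrees), its end within 5 mm of the stop, the stop within 6 mm of the pointer, other things not moved over 20 mm (y of stop_grip in the frame of pointer_tip between -0.006 and 0.006 m and contact force between board and fence between 4 and 40 N and contact force between board and table between 5 and 40 N and angle between the x axis of board and the x axis of fence, either way round below 0.035 rad and angle between board's own z axis and vertical below 0.035 rad and x of board_mid in the frame of fence between -0.053 and -0.047 m and y of board_mid in the frame of stop_face between -0.07 and -0.062 m and height (world z) of board below 0.003 m and linear speed of board below 0.01 m/s); the arm keeps its last pose, push and grip.
It fails at once if another thing on the table is moved by more than 20 mm (distance of any of offcut, glue, jar, hammer, brush, screwdriver, clamp from where it was at the start of the episode above 0.02 m).
It also fails if it takes over 58 s, if anything falls off the work surface, if the arm or the gripper's body presses on something with over 40 N, if the wrist force passes 120 N, or if a joint passes its speed limit or range.

## Working session

There is one attempt and no reset: what is moved stays moved. The work goes in short steps, Python scripts to look and compute and a tool call to move; the robot and the scene stay as the last step left them, time stands still between calls to the robot, and variables do not carry over. Pictures are saved under pics/ and viewed, at most 10 in all, crops included, and the job is handed in when it is done.

Besides the shell and the picture viewer there is one more tool, called after "Request:" as name(argument=value, ...) on one line, values as JSON. move_arm: Moves the arm, as the interface text tells. Its arguments: {"type":"object","properties":{"increments":{"type":"array"},"squeeze":{"type":"number"}},"required":["increments"]}

```bash
ls; mkdir -p pics; cat > h.py <<'E'
import numpy as np, cv2
from bench import arm
from scipy.spatial.transform import Rotation as R
def w2c(cam,st=None):
    c=arm.calibration(cam)
    T=np.eye(4)
    if 'rvec' in c:
        T[:3,:3]=cv2.Rodrigues(np.array(c['rvec'],float))[0];T[:3,3]=np.ravel(c['tvec']);return c,np.linalg.inv(T)
    T[:3,:3]=R.from_quat(st['eef_rot']).as_matrix();T[:3,3]=st['ee_pos']
    return c,T@np.array(c['tool_from_camera'])
def rays(c,u,v):
    x=(np.asarray(u,float)-c['cx'])/c['fx'];y=(np.asarray(v,float)-c['cy'])/c['fy']
    xd,yd=x.copy(),y.copy()
    for _ in range(20):
        f=1+c['k1']*(x*x+y*y);x=xd/f;y=yd/f
    return np.stack([x,y,np.ones_like(x)],-1)
def cloud(cam,depth,st=None):
    c,T=w2c(cam,st)
    v,u=np.mgrid[:depth.shape[0],:depth.shape[1]]
    P=rays(c,u,v)*depth[...,None]
    W=P@T[:3,:3].T+T[:3,3]
    W[depth<=0]=np.nan
    return W
def shot(cam,name=None):
    st=arm.read_state();p,d=arm.capture(cam)
    if name: cv2.imwrite('pics/'+name,p[...,::-1])
    return p,cloud(cam,d,st)
E
cat > a.py <<'E'
from h import *
st=arm.read_state();print(st)
for cam in['scene','side']:
    p,W=shot(cam,cam+'0.png')
    np.save(cam+'0.npy',W)
    for l in['fence','stop_grip','pointer_tip','board','offcut','glue','jar','clamp']:
        for r in arm.cut_out(cam,l)[:2]:
            m=r['mask'];q=W[m];q=q[~np.isnan(q[:,0])]
            print(cam,l,round(r['confidence'],2),r['rect'],np.round(np.median(q,0),3) if len(q) else None,np.round(np.percentile(q,[2,98],axis=0),3).tolist() if len(q) else '')
E
python3 a.py
```

```text
pics
{'clock': 0.0, 'qpos': array([2.66515596e-05, 8.74886239e-02, 1.75150733e-01, 1.65976679e+00,
       9.83184899e-06, 1.57079052e+00]), 'dq': array([-7.47606634e-04, -9.87073044e-04, -3.30370055e-04, -2.57285971e-03,
        2.00577632e-05, -5.00795633e-04]), 'effort': array([ 7.68234549e-04, -5.20392072e+01,  4.64802504e+01,  1.63646933e-02,
        2.23589603e-05, -6.77332673e-05]), 'ee_pos': array([5.49792753e-01, 1.74549113e-05, 2.30575873e-01]), 'eef_rot': array([ 7.07095155e-01,  7.07118104e-01, -4.59101950e-04, -4.66044475e-04]), 'wrist_force': array([ 0.05672669, -0.3920605 , -0.28355096]), 'torque': array([-0.00258021,  0.00680565, -0.04293612]), 'gripper_force': 0.0, 'grip_width': 1.001921360809346}
scene fence 0.85 [210.2, 186.4, 101.4, 109.3] [0.649 0.058 0.039] [[0.59, -0.148, 0.002], [0.689, 0.217, 0.083]]
scene fence 0.18 [251.1, 215.7, 30.1, 21.4] [0.621 0.05  0.047] [[0.586, 0.021, 0.01], [0.658, 0.06, 0.089]]
scene stop_grip 0.83 [248.5, 209.9, 33.4, 30.6] [0.62  0.05  0.047] [[0.586, 0.029, 0.009], [0.659, 0.06, 0.089]]
scene stop_grip 0.69 [214.6, 121.6, 21.3,
[... 1422 characters left out ...]
0.398, -0.251, 0.054]]
side board 0.75 [314.6, 185.0, 47.1, 48.9] [ 0.411 -0.083  0.018] [[0.364, -0.159, 0.003], [0.467, -0.029, 0.054]]
side offcut 0.68 [281.8, 177.9, 20.9, 16.7] [ 0.554 -0.12   0.024] [[0.538, -0.151, 0.005], [0.573, -0.104, 0.028]]
side glue 0.8 [334.2, 113.0, 21.7, 44.6] [ 0.474 -0.326  0.068] [[0.451, -0.409, 0.003], [0.506, -0.315, 0.131]]
side jar 0.61 [262.1, 279.7, 24.6, 41.0] [0.449 0.231 0.06 ] [[0.426, 0.196, 0.003], [0.478, 0.247, 0.067]]
side jar 0.21 [256.9, 128.0, 34.0, 19.2] [ 0.684 -0.3    0.017] [[0.646, -0.349, 0.001], [0.718, -0.255, 0.024]]
side clamp 0.89 [186.4, 121.8, 63.4, 60.0] [ 0.792 -0.197  0.016] [[0.75, -0.315, 0.001], [0.842, -0.07, 0.024]]
```

```bash
cat > b.py <<'E'
from h import *
p,W=shot('wrist','wrist0.png');np.save('wrist0.npy',W)
for l in['fence','stop_grip','pointer_tip','board','offcut']:
    for r in arm.cut_out('wrist',l)[:2]:
        m=r['mask'];q=W[m];q=q[~np.isnan(q[:,0])]
        print(l,round(r['confidence'],2),r['rect'],np.round(np.percentile(q,[2,50,98],axis=0),3).tolist() if len(q) else '')
s=cv2.imread('pics/scene0.png')
cv2.imwrite('pics/c0.png',np.vstack([np.hstack([cv2.resize(s[100:310,100:400],(400,280)),cv2.resize(cv2.imread('pics/side0.png')[100:310,150:450],(400,280))]),np.hstack([cv2.resize(p[...,::-1],(400,300)),np.zeros((300,400,3),np.uint8)])]))
E
python3 b.py
```

```text
fence 0.76 [308.1, 0.8, 108.8, 308.9] [[0.592, -0.148, 0.006], [0.635, 0.048, 0.04], [0.688, 0.183, 0.088]]
fence 0.73 [357.8, 347.4, 18.8, 26.0] [[0.575, -0.299, 0.0], [0.68, -0.274, 0.009], [0.692, 0.017, 0.31]]
stop_grip 0.88 [304.7, 130.5, 82.5, 32.1] [[0.583, 0.026, 0.02], [0.612, 0.044, 0.047], [0.657, 0.057, 0.089]]
pointer_tip 0.61 [391.7, 81.4, 16.0, 26.1] [[0.668, 0.086, 0.024], [0.674, 0.097, 0.036], [0.683, 0.109, 0.047]]
pointer_tip 0.56 [173.9, 0.0, 35.3, 8.5] [[0.443, 0.188, 0.002], [0.458, 0.189, 0.014], [0.472, 0.194, 0.028]]
board 0.95 [124.5, 199.1, 101.7, 100.0] [[0.364, -0.151, 0.005], [0.425, -0.075, 0.018], [0.47, -0.03, 0.053]]
board 0.76 [95.8, 380.3, 39.7, 37.9] [[0.29, -0.333, 0.03], [0.313, -0.302, 0.052], [0.337, -0.284, 0.054]]
offcut 0.74 [271.3, 256.5, 31.6, 44.8] [[0.54, -0.151, 0.005], [0.558, -0.123, 0.025], [0.575, -0.104, 0.027]]
```

View pics/c0.png

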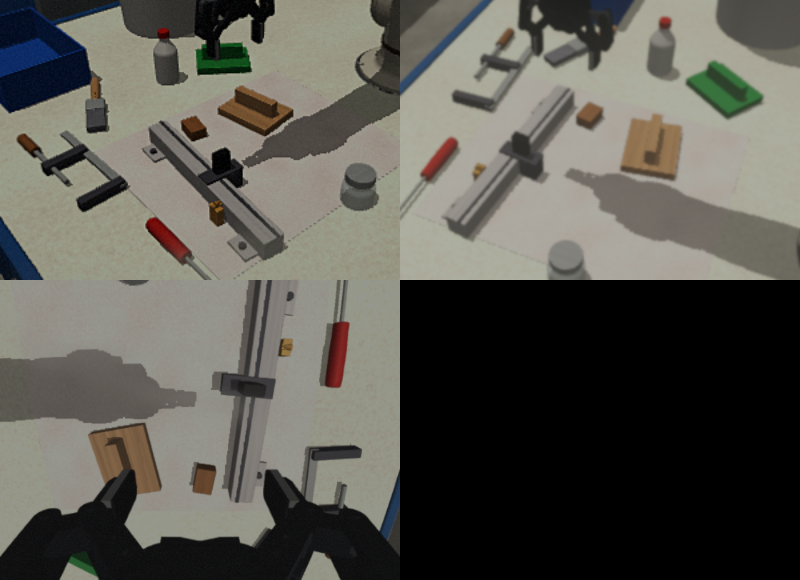

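```bash
cat > f.py <<'E'
from h import *
def rect(P):
    (c,s,a)=cv2.minAreaRect((P*1000).astype(np.float32)); return np.round(c,1),np.round(s,1),round(a,2)
for cam in['scene','side','wrist']:
    W=np.load(cam+'0.npy').reshape(-1,3);W=W[~np.isnan(W[:,0])]
    b=(W[:,0]>.57)&(W[:,0]<.70)&(W[:,1]>-.19)&(W[:,1]<.26)
    top=W[b&(W[:,2]>.036)&(W[:,2]<.0425)]
    # drop stop/pointer area, bin along y, per-bin front edge
    ys=np.arange(-.13,.2,.006);fr=[];bk=[]
    for y in ys:
        q=top[abs(top[:,1]-y)<.003]
        if len(q)>5: fr.append((np.percentile(q[:,0],3),y));bk.append((np.percentile(q[:,0],97),y))
    fr=np.array(fr);bk=np.array(bk)
    def lin(a):
        ok=np.ones(len(a),bool)
        for _ in range(6):
            k=np.polyfit(a[ok,1],a[ok,0],1);r=a[:,0]-np.polyval(k,a[:,1]);ok=abs(r)<max(.0015,1.5*np.median(abs(r)))
        return np.round(k,4),ok.sum()
    print(cam,'n',len(top),'front',lin(fr),'back',lin(bk),'z',np.median(top[:,2]).round(4),'y ends',np.percentile(top[:,1],[.3,99.7]).round(4))
    fin=W[b&(W[:,2]>.055)&(W[:,2]<.095)];t=fin[fin[:,2]>.082]
    print(' fin',len(fin),np.percentile(fin,[1,50,99],axis=0).round(4).tolist(),'top',rect(t[:,:2]) if len(t)>4 else '')
    bb=(W[:,0]>.34)&(W[:,0]<.5)&(W[:,1]>-.18)&(W[:,1]<0)
    print(' board',rect(W[bb&(W[:,2]>.015)&(W[:,2]<.023)][:,:2]),'batten',rect(W[bb&(W[:,2]>.048)&(W[:,2]<.058)][:,:2]))
    pt=W[(W[:,0]>.655)&(W[:,0]<.69)&(W[:,1]>.07)&(W[:,1]<.13)&(W[:,2]>.04)]
    pt=pt[np.argsort(pt[:,0])][:15];print(' ptr',pt[:8].round(4).tolist())
E
python3 f.py
```

```text
scene n 1745 front (array([0.0815, 0.6195]), np.int64(39)) back (array([0.0842, 0.6562]), np.int64(43)) z 0.0403 y ends [-0.1603  0.218 ]
 fin 203 [[0.6064, 0.0351, 0.056], [0.6243, 0.0489, 0.0779], [0.6363, 0.0523, 0.0904]] top (array([621.1,  42.6]), array([17.2, 30.2]), 86.38)
 board (array([417.6, -96.3]), array([101.7, 132.6]), 9.83) batten (array([417.2, -96.3]), array([ 23.1, 101.6]), 9.94)
 ptr [[0.6551, 0.1226, 0.0406], [0.6553, 0.0837, 0.04], [0.6559, 0.1202, 0.0423], [0.6561, 0.1098, 0.0409], [0.6562, 0.0813, 0.0419], [0.6562, 0.1274, 0.0418], [0.6566, 0.107, 0.0423], [0.6569, 0.1038, 0.0401]]
side n 1624 front (array([0.0836, 0.6171]), np.int64(42)) back (array([0.0841, 0.6539]), np.int64(35)) z 0.04 y ends [-0.1611  0.2158]
 fin 189 [[0.6041, 0.0322, 0.0559], [0.6161, 0.0468, 0.0787], [0.6346, 0.0507, 0.091]] top (array([620.1,  41.1]), array([17.5, 31.3]), 84.15)
 board (array([415.4, -98. ]), array([100. , 134.5]), 9.94) batten (array([415.3, -97.5]), array([ 19.6, 102.7]), 10.28)
 ptr [[0.6553, 0.0708, 0.04], [0.6553, 0.119, 0.0401], [0.6556, 0.0851, 0.0401], [0.6556, 0.1136, 0.0414], [0.6557, 0.0992, 0.0405], [0.656, 0.0983, 0.0429], [0.656, 0.0792, 0.041], [0.6562, 0.0888, 0.04]]
wrist n 10500 front (array([0.0833, 0.6172]), np.int64(48)) back (array([0.0835, 0.6548]), np.int64(43)) z 0.0401 y ends [-0.1606  0.1843]
 fin 703 [[0.6047, 0.0334, 0.0565], [0.6172, 0.0426, 0.0874], [0.6338, 0.0501, 0.0894]] top (array([619.7,  41.2]), array([16.1, 29.7]), 85.41)
 board (array([415.3, -97.7]), array([100.7, 130.2]), 9.99) batten (array([412.2, -76. ]), array([20.3, 55.8]), 10.44)
 ptr [[0.655, 0.1219, 0.0403], [0.655, 0.1095, 0.0401], [0.6551, 0.0948, 0.0403], [0.6551, 0.0829, 0.0401], [0.6551, 0.0769, 0.0416], [0.6552, 0.0819, 0.0401], [0.6552, 0.0789, 0.0408], [0.6553, 0.1181, 0.0405]]
```

```bash
cat >> h.py <<'E'
TH=np.arctan(-.0833);FO=np.array([.6165,0.])  # fence yaw, a point of its front face (y arbitrary)
def fen(W): # world -> fence-aligned (x from front face, y along, rel. FO)
    d=np.asarray(W)[...,:2]-FO;c,s=np.cos(TH),np.sin(TH)
    return np.stack([c*d[...,0]+s*d[...,1],-s*d[...,0]+c*d[...,1],np.asarray(W)[...,2]],-1)
E
cat > g.py <<'E'
from h import *
for cam in['scene','side','wrist']:
    p=cv2.imread(f'pics/{cam}0.png');F=fen(np.load(cam+'0.npy'))
    hsv=cv2.cvtColor(p,cv2.COLOR_BGR2HSV)
    m=(F[...,0]>.02)&(F[...,0]<.08)&(F[...,1]>.04)&(F[...,1]<.15)&(hsv[...,1]>110)&(F[...,2]>.003)
    q=F[m];print(cam,len(q),np.percentile(q,[0,5,50,95,100],axis=0).round(4).tolist())
    hi=q[q[:,2]>.038];hi=hi[np.argsort(hi[:,0])];print(hi[:6].round(4).tolist(),len(hi),np.ptp(hi[:,1]),hi[:,1].mean())
    t=F[(F[...,2]>.082)&(F[...,2]<.095)&(F[...,0]>-.03)&(F[...,0]<.04)&(abs(F[...,1]-.04)<.03)];print(' fin top',np.percentile(t,[2,98],axis=0).round(4).tolist(), t.mean(0).round(4))
E
python3 g.py; python3 - <<'E'
import cv2,numpy as np
p=cv2.imread('pics/wrist0.png')
cv2.imwrite('pics/c1.png',cv2.resize(p[60:180,290:430],None,fx=5,fy=5,interpolation=cv2.INTER_CUBIC)[:600])
E
```

```text
scene 168 [[0.04, 0.0877, 0.003], [0.0453, 0.0949, 0.006], [0.0555, 0.1098, 0.0286], [0.0598, 0.1169, 0.045], [0.0602, 0.118, 0.0489]]
[[0.0445, 0.1059, 0.0405], [0.0452, 0.1032, 0.0448], [0.0452, 0.1029, 0.0385], [0.0462, 0.1084, 0.0403], [0.0471, 0.1057, 0.0388], [0.0473, 0.1063, 0.0455]] 28 0.009133138986408607 0.10552098314198365
 fin top [[-0.0124, 0.0356, 0.0826], [0.0152, 0.0513, 0.0904]] [0.0019 0.0448 0.0871]
side 40 [[0.0426, 0.0927, 0.0296], [0.0444, 0.0979, 0.0343], [0.0497, 0.1057, 0.0389], [0.0544, 0.1146, 0.0471], [0.0551, 0.1155, 0.0475]]
[[0.0426, 0.1015, 0.0407], [0.0435, 0.1045, 0.0396], [0.0445, 0.1022, 0.0439], [0.0445, 0.1155, 0.0393], [0.0448, 0.1071, 0.038], [0.0448, 0.1024, 0.0404]] 22 0.01940660109911678 0.10390328190019665
 fin top [[-0.0151, 0.0326, 0.083], [0.0131, 0.0493, 0.091]] [-0.0013  0.0424  0.0873]
wrist 370 [[0.043, 0.0904, 0.0259], [0.0439, 0.0915, 0.0292], [0.0495, 0.1016, 0.0364], [0.0574, 0.1125, 0.0463], [0.0586, 0.114, 0.0477]]
[[0.0431, 0.102, 0.0387], [0.0432, 0.101, 0.0391], [0.0433, 0.099, 0.0397], [0.0433, 0.1039, 0.0403], [0.0434, 0.1028, 0.0434], [0.0434, 0.105, 0.0394]] 122 0.009113188124582242 0.10212001249301518
 fin top [[-0.0146, 0.0337, 0.0844], [0.0134, 0.0492, 0.0893]] [-0.0009  0.0416  0.0876]
```

View pics/c1.png

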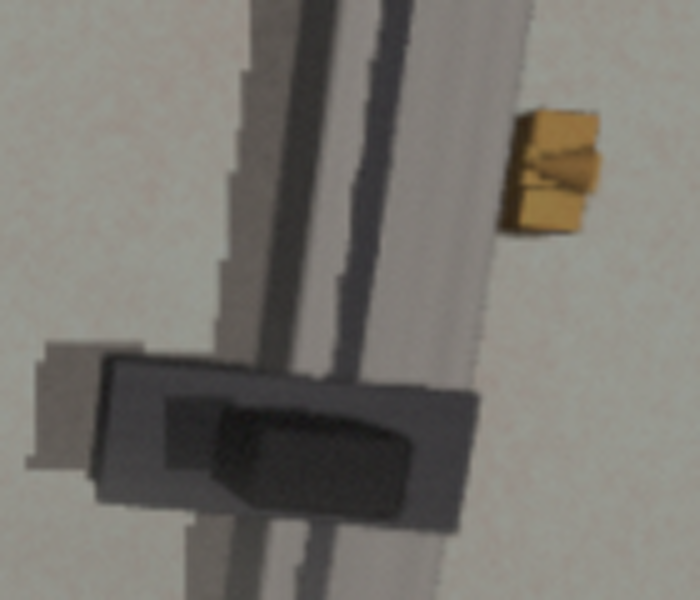

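Request:
move_arm(increments=[0, 0.5, 0.9, 1, -10.6, 0, 1, 1.8, 2.5, -21.2, 0, 1.5, 2.7, 4, -31.8, 0, 2.1, 3.5, 5.5, -42.4, 0, 2.6, 4.4, 7, -53, 0, 3.1, 5.3, 8.5, -63.6, 0, 3.6, 6.2, 10, -74.2, 0, 4.13, 6.97, 11, -84.8, 0, 4.13, 6.97, 12, -85.25, 0, 4.13, 6.97, 12, -85.25], squeeze=40)

```text
clock: 2.45
ee_pos: [0.619, 0.0411, 0.1104]
eef_rot: [0.043, 0.999, -0.0, -0.001]
wrist_force: [0.3, 0.7, -0.5]
grip_width: 1.0
gripper_force: 0.0
```

```bash
python3 - <<'E'
from h import *
s=arm.read_state();print(s['clock'],s['ee_pos'],R.from_quat(s['eef_rot']).as_matrix().round(3).tolist(),s['qpos'][5])
E
```

```text
2.45 [0.61902864 0.0411345  0.11037733] [[-0.996, 0.087, -0.002], [0.087, 0.996, -0.0], [0.002, -0.0, -1.0]] 0.15313255370294995
```

Request:
move_arm(increments=[0, 0, 0, 2, 0, 0, 0, 0, 4, 0, 0, 0, 0, 5.6, 0, 0, 0, 0, 6, 0, 0.6, 0, 0, 6, 0, 1, 0, 0, 6, 0, 1, 0, 0, 6, 0, 1, 0, 0, 6, 0, 1, 0, 0, 6, 0, 1, 0, 0, 6, 0], squeeze=40)

```text
clock: 3.7
ee_pos: [0.6199, 0.0413, 0.0518]
eef_rot: [0.041, 0.999, -0.0, 0.0]
wrist_force: [-0.2, 0.6, 4.0]
grip_width: 0.184
gripper_force: 40.4
```

Request:
move_arm(increments=[1, 0, 0.7, 0, 0, 1, 0, 1.5, 0, 0, 1, 0, 2.3, 0, 0, 1, 0, 3.1, 0, 0, 1, 0, 3.9, 0, 0, 1, 0, 4.7, 0, 0, 1, 0, 5.4, 0, 0, 1, 0, 5.9, 0, 0, 1, 0, 6.1, 0, 0, 1, 0, 6.1, 0, 0])

```text
clock: 4.95
ee_pos: [0.6249, 0.1013, 0.0517]
eef_rot: [0.042, 0.999, -0.001, 0.0]
wrist_force: [-1.4, -6.1, 5.5]
grip_width: 0.185
gripper_force: 40.7
```

```bash
cat > m.py <<'E'
from h import *
import sys
s=arm.read_state();print('tcp',fen(s['ee_pos']).round(4),s['wrist_force'].round(1))
for cam in sys.argv[1:]:
    p,W=shot(cam,cam+f"_{s['clock']:.1f}.png");F=fen(W)
    hsv=cv2.cvtColor(p[...,::-1].copy(),cv2.COLOR_BGR2HSV)
    m=(F[...,0]>.035)&(F[...,0]<.08)&(F[...,1]>.06)&(F[...,1]<.14)&(hsv[...,1]>110)&(F[...,2]>.038)
    q=F[m];print(cam,'ptr',len(q),q[:,1].mean().round(4) if len(q) else '')
    t=F[(F[...,2]>.08)&(F[...,2]<.095)&(F[...,0]>-.02)&(F[...,0]<.018)&(abs(F[...,1]-.1)<.02)]
    print(' fin',len(t),np.percentile(t,[3,97],axis=0).round(4).tolist() if len(t) else '')
    cap=F[(F[...,2]>.0435)&(F[...,2]<.049)&(F[...,0]>-.036)&(F[...,0]<.04)&(abs(F[...,1]-.1)<.03)]
    print(' cap',len(cap),np.percentile(cap,[3,97],axis=0).round(4).tolist() if len(cap) else '')
E
python3 m.py scene side
```

```text
tcp [-1.000e-04  1.017e-01  5.170e-02] [-1.4 -6.1  5.5]
scene ptr 437 0.1114
 fin 69 [[0.0002, 0.0882, 0.081], [0.0155, 0.1174, 0.0943]]
 cap 206 [[-0.0336, 0.089, 0.044], [0.0392, 0.1182, 0.0486]]
side ptr 19 0.105
 fin 67 [[-0.0158, 0.0878, 0.0804], [-0.001, 0.1185, 0.0929]]
 cap 165 [[-0.0351, 0.0877, 0.0439], [0.036, 0.116, 0.0486]]
```

Request:
move_arm(increments=[1, 0, 6.1, 0, 0, 0, 0, 0, 0, 0, 0, 0, 0, 0, 0, 0, 0, 0, 0, 0, 0, 0, 0, 0, 0, 0, 0, 0, -2, 0, 0, 0, 0, -6, 0, 0, 3, 0, -11, 0, 0, 8, 0, -15, 0, 0, 8, 0, -15, 0])

```text
clock: 6.3
ee_pos: [0.5445, 0.1092, 0.2076]
eef_rot: [0.041, 0.999, 0.001, 0.004]
wrist_force: [1.1, 1.2, -0.3]
grip_width: 0.998
gripper_force: 0.0
```

I mistakenly put 6.1 cm in the first row, so the stop may have been shifted. Measuring it again.

```bash
sed -i 's/-.1)<.02)/-.1)<.09)/;s/-.1)<.03)/-.1)<.09)/;s/<.14)&(hsv/<.125)\&(hsv/;s/>.035)&(F\[...,0\]<.08)/>.042)\&(F[...,0]<.08)/' m.py; python3 m.py scene side wrist
```

```text
tcp [-0.0808  0.1029  0.2076] [ 1.1  1.2 -0.3]
scene ptr 30 0.1054
 fin 95 [[-0.0131, 0.1094, 0.081], [0.0155, 0.1244, 0.0899]]
 cap 236 [[-0.0338, 0.1021, 0.0437], [0.0391, 0.131, 0.0487]]
side ptr 17 0.1036
 fin 96 [[-0.0151, 0.1067, 0.0812], [0.0128, 0.1223, 0.0904]]
 cap 227 [[-0.034, 0.099, 0.0439], [0.037, 0.1297, 0.0488]]
wrist ptr 81 0.1025
 fin 503 [[-0.0148, 0.1065, 0.0819], [0.0127, 0.1216, 0.089]]
 cap 1033 [[-0.0347, 0.0995, 0.0452], [0.0342, 0.1285, 0.0479]]
```

Request:
move_arm(increments=[0, -3, 0.5, 3, 0, 0, -7, 1, 7, 0, 0, -8, 1.1, 10, 0, 0, -8, 1.1, 13, 0, 0, -8, 1.1, 15, 0, 0, -8, 1.1, 15, 0, 1, -8, 1.1, 15, 0, 1, -8, 1.1, 15, 0, 1, -8, 1.1, 15, 0, 1, -8, 1.1, 15, 0], squeeze=40)

```text
clock: 7.7
ee_pos: [0.6259, 0.1134, 0.0521]
eef_rot: [0.041, 0.999, 0.0, 0.001]
wrist_force: [-1.8, -0.3, -0.1]
grip_width: 0.179
gripper_force: 40.1
```

Request:
move_arm(increments=[1, 0, -0.3, 0, 0, 1, 0, -0.6, 0, 0, 1, 0, -0.9, 0, 0, 1, 0, -1.1, 0, 0, 1, 0, -1.2, 0, 0, 1, 0, -1.2, 0, 0, 1, 0, -1.2, 0, 0, 1, 0, -1.2, 0, 0, 1, 0, -1.2, 0, 0, 1, 0, -1.2, 0, 0])

```text
clock: 8.95
ee_pos: [0.625, 0.1022, 0.0521]
eef_rot: [0.041, 0.999, 0.001, 0.001]
wrist_force: [-0.7, 5.9, 3.6]
grip_width: 0.18
gripper_force: 40.8
```

Request:
move_arm(increments=[0, 0, 0, 0, 0, 0, 0, 0, 0, 0, 0, 0, 0, 0, 0, 0, 0, 0, 0, 0, 0, 0, 0, 0, 0, 0, 0, 0, -2, 0, 0, 0, 0, -6, 0, 0, 3, 0, -11, 0, 0, 8, 0, -15, 0, 0, 8, 0, -15, 0])

```text
clock: 10.2
ee_pos: [0.5444, 0.1082, 0.2076]
eef_rot: [0.041, 0.999, 0.001, 0.004]
wrist_force: [0.2, 0.2, 0.2]
grip_width: 1.002
gripper_force: 0.0
```

```bash
python3 m.py scene side wrist
```

```text
tcp [-0.0809  0.1018  0.2076] [0.2 0.2 0.2]
scene ptr 31 0.1057
 fin 95 [[-0.0125, 0.0977, 0.081], [0.0157, 0.1124, 0.0904]]
 cap 232 [[-0.034, 0.0904, 0.044], [0.0391, 0.1194, 0.0486]]
side ptr 16 0.1033
 fin 97 [[-0.0154, 0.0947, 0.0803], [0.0128, 0.1102, 0.0903]]
 cap 231 [[-0.0344, 0.0883, 0.0437], [0.0367, 0.1191, 0.0487]]
wrist ptr 74 0.102
 fin 493 [[-0.015, 0.0949, 0.0816], [0.0126, 0.1093, 0.0891]]
 cap 1040 [[-0.035, 0.0877, 0.0453], [0.0346, 0.1165, 0.0479]]
```

Request:
move_arm(increments=[0, 1.3, -2.5, 1, 9.4, 0, 2.7, -5.2, 2, 18.8, 0, 4.1, -8, 3, 28.2, 0, 5.6, -10.8, 4.5, 37.6, 0, 7, -13.5, 6, 47, 0, 8.4, -16.2, 7.5, 56.4, 0, 9.8, -19, 9, 65.8, 0, 11.1, -21.5, 10, 75.25, 0, 11.13, -21.57, 10.7, 75.25, 0, 11.13, -21.57, 10.7, 75.25])

```text
clock: 11.6
ee_pos: [0.4161, -0.098, 0.0932]
eef_rot: [0.642, 0.766, -0.0, -0.001]
wrist_force: [-0.5, 0.3, 0.2]
grip_width: 1.004
gripper_force: 0.0
```

```bash
cat > n.py <<'E'
from h import *
import sys
s=arm.read_state();Rm=R.from_quat(s['eef_rot']).as_matrix();print('tcp',s['ee_pos'].round(4),'tool y yaw',np.degrees(np.arctan2(Rm[1,1],Rm[0,1])).round(2),s['wrist_force'].round(1),s['qpos'][5].round(2))
for cam in sys.argv[1:]:
    p,W=shot(cam,cam+f"_{s['clock']:.1f}.png")
    hsv=cv2.cvtColor(p[...,::-1].copy(),cv2.COLOR_BGR2HSV)
    B=(hsv[...,0]>8)&(hsv[...,0]<22)&(hsv[...,1]>60)&(np.linalg.norm(W[...,:2]-s['ee_pos'][:2],axis=-1)<.13)&(W[...,0]<.62)&~((W[...,0]>.52)&(W[...,1]<-.09))
    for lo,hi in[(.012,.04),(.046,.08)]:
        q=W[B&(W[...,2]>lo)&(W[...,2]<hi)]
        if len(q)<10: continue
        c,sz,a=cv2.minAreaRect((q[:,:2]*1000).astype(np.float32));print(cam,lo,len(q),np.round(c,1),np.round(sz,1),round(a,1),'z',np.median(q[:,2]).round(4),'fen',fen(np.array([c[0]/1e3,c[1]/1e3,0])).round(4))
E
python3 n.py wrist scene
```

```text
tcp [ 0.4161 -0.098   0.0932] tool y yaw 10.07 [-0.5  0.3  0.2] 1.16
wrist 0.012 17606 [415.7 -97.9] [100.  130.1] 10.0 z 0.018 fen [-0.192  -0.1142  0.    ]
wrist 0.046 4514 [415.6 -97.4] [20.1 99.4] 10.1 z 0.052 fen [-0.1921 -0.1138  0.    ]
scene 0.012 780 [417.8 -94.9] [102.3 133.7] 10.3 z 0.0186 fen [-0.1902 -0.1111  0.    ]
scene 0.046 189 [417.2 -96.5] [ 23.7 103. ] 10.3 z 0.0517 fen [-0.1906 -0.1127  0.    ]
```

Request:
move_arm(increments=[0, 0, 0, 3, 0, 0, 0, 0, 5.5, 0, 0, 0, 0, 6.6, 0, 0, 0, 0, 6.6, 0, 1, 0, 0, 6.6, 0, 1, 0, 0, 6.6, 0, 1, 0, 0, 6.6, 0, 1, 0, 0, 6.6, 0, 1, 0, 0, 6.6, 0, 1, 0, 0, 6.6, 0], squeeze=60)

```text
clock: 12.95
ee_pos: [0.4165, -0.0981, 0.0288]
eef_rot: [0.643, 0.766, 0.0, 0.0]
wrist_force: [-0.2, 0.2, 4.8]
grip_width: 0.219
gripper_force: 59.9
```

Request:
move_arm(increments=[1, 0, 0, -0.7, 0, 1, 0, 0, -1.5, 0, 1, 1.5, 0.3, -1.5, 2, 1, 3, 0.8, -1.5, 4, 1, 4.5, 1.5, -1.5, 6, 1, 6, 2.4, -1.5, 8, 1, 7.4, 3.5, -1.5, 10, 1, 8.5, 4.8, -1.5, 12, 1, 9.1, 6, -1.5, 14, 1, 9.3, 7, -1.5, 14.8])

```text
clock: 14.2
ee_pos: [0.4693, 0.0061, 0.0435]
eef_rot: [0.736, 0.677, -0.0, -0.0]
wrist_force: [-0.0, -0.5, -1.2]
grip_width: 0.219
gripper_force: 59.0
```

```bash
python3 n.py wrist
```

```text
tcp [0.4693 0.0061 0.0435] tool y yaw -4.79 [-0.  -0.5 -1.2] 1.67
wrist 0.012 22497 [469.2   6.6] [130.  100.2] 85.1 z 0.0327 fen [-0.1474 -0.0056  0.    ]
wrist 0.046 8754 [469.5  12.1] [90.  44.5] 67.8 z 0.0667 fen [-1.475e-01 -1.000e-04  0.000e+00]
```

Request:
move_arm(increments=[1, 0.7, 1, 0, 0, 1, 1.3, 2.2, 0, 0, 1, 1.8, 3.5, 0, 0, 1, 2.2, 5, 0, 0, 1, 2.35, 6.5, 0, 0, 1, 2.35, 7.8, 0, 0, 1, 2.35, 8.7, 0, 0, 1, 2.35, 9, 0.4, 0, 1, 2.35, 9.1, 0.8, 0, 1, 2.35, 9.1, 1.1, 0])

```text
clock: 15.5
ee_pos: [0.5612, 0.0215, 0.0318]
eef_rot: [0.736, 0.677, -0.0, -0.0]
wrist_force: [0.3, 0.6, -2.3]
grip_width: 0.22
gripper_force: 59.0
```

```bash
python3 n.py wrist; python3 m.py scene|tail -3
```

```text
tcp [0.5612 0.0215 0.0318] tool y yaw -4.8 [ 0.3  0.6 -2.3] 1.69
wrist 0.012 22703 [561.   22.3] [129.5 100.2] 85.2 z 0.021 fen [-0.0571  0.0176  0.    ]
wrist 0.046 8617 [573.2  49.3] [136.2  57.9] 58.7 z 0.055 fen [-0.0472  0.0455  0.    ]
scene ptr 30 0.105
 fin 113 [[-0.0185, 0.0293, 0.0809], [0.0157, 0.1124, 0.0923]]
 cap 234 [[-0.035, 0.0892, 0.044], [0.0391, 0.1191, 0.0485]]
```

Request:
move_arm(increments=[1, 0.1, 0.1, 0, 0, 1, 0.2, 0.2, 0.1, 0, 1, 0.3, 0.3, 0.2, 0, 1, 0.35, 0.4, 0.25, 0, 1, 0.35, 0.5, 0.3, 0, 1, 0.35, 0.6, 0.35, 0, 1, 0.35, 0.65, 0.35, 0, 1, 0.35, 0.65, 0.35, 0, 1, 0.35, 0.65, 0.35, 0, 1, 0.35, 0.65, 0.35, 0])

```text
clock: 16.85
ee_pos: [0.5684, 0.0245, 0.0288]
eef_rot: [0.736, 0.677, 0.0, 0.0]
wrist_force: [1.4, -0.1, 0.1]
grip_width: 0.224
gripper_force: 59.2
```

```bash
python3 n.py wrist
```

```text
tcp [0.5684 0.0245 0.0288] tool y yaw -4.8 [ 1.4 -0.1  0.1] 1.7
wrist 0.012 22386 [568.4  25.1] [130.  100.4] 85.5 z 0.018 fen [-0.0501  0.0211  0.    ]
wrist 0.046 8552 [579.3  50.7] [132.6  57.8] 58.8 z 0.052 fen [-0.0413  0.0475  0.    ]
```

Request:
move_arm(increments=[1, 0.02, 0.02, 0.02, 0, 1, 0.04, 0.04, 0.04, 0, 1, 0.06, 0.06, 0.06, 0, 1, 0.07, 0.08, 0.08, 0, 1, 0.07, 0.1, 0.1, 0, 1, 0.07, 0.12, 0.12, 0, 1, 0.07, 0.14, 0.14, 0, 1, 0.07, 0.15, 0.15, 0, 1, 0.07, 0.15, 0.15, 0, 1, 0.07, 0.15, 0.15, 0])

```text
clock: 18.15
ee_pos: [0.5687, 0.0246, 0.0288]
eef_rot: [0.736, 0.677, -0.001, -0.0]
wrist_force: [-13.7, -3.6, 17.8]
grip_width: 0.222
gripper_force: 61.8
```

Request:
move_arm(increments=[1, -0.01, -0.01, -0.02, 0, 1, -0.02, -0.02, -0.04, 0, 1, -0.02, -0.02, -0.05, 0, 1, -0.02, -0.02, -0.06, 0, 1, -0.02, -0.02, -0.06, 0, 1, -0.02, -0.02, -0.06, 0, 1, -0.02, -0.02, -0.06, 0, 1, -0.02, -0.02, -0.06, 0, 1, -0.02, -0.02, -0.06, 0, 1, -0.02, -0.02, -0.06, 0])

```text
clock: 19.4
ee_pos: [0.5687, 0.0246, 0.0288]
eef_rot: [0.736, 0.677, -0.001, -0.0]
wrist_force: [-9.7, -1.9, 12.4]
grip_width: 0.22
gripper_force: 60.9
```

```bash
python3 n.py wrist scene; python3 m.py side wrist; ls pics
```

```text
tcp [0.5687 0.0246 0.0288] tool y yaw -4.81 [-9.7 -1.9 12.4] 1.7
wrist 0.012 22376 [568.6  25.3] [130.  100.1] 85.5 z 0.018 fen [-0.0499  0.0212  0.    ]
wrist 0.046 8540 [578.7  49.6] [129.7  58. ] 59.5 z 0.052 fen [-0.0418  0.0463  0.    ]
scene 0.012 553 [562.4  39.3] [161.3  89.3] 87.6 z 0.0185 fen [-0.0571  0.0347  0.    ]
scene 0.046 152 [578.2  48.7] [142.1  41.2] 74.8 z 0.0522 fen [-0.0422  0.0453  0.    ]
tcp [-0.0496  0.0206  0.0288] [-10.7  -2.1  11.7]
side ptr 18 0.1042
 fin 138 [[-0.0181, 0.013, 0.0807], [0.0124, 0.1106, 0.0913]]
 cap 223 [[-0.0342, 0.0866, 0.0437], [0.0373, 0.1181, 0.0486]]
wrist ptr 450 0.1025
 fin 10555 [[-0.0185, 0.0124, 0.0818], [0.0125, 0.1094, 0.0935]]
 cap 7162 [[-0.035, 0.0878, 0.0452], [0.0334, 0.1167, 0.0478]]
c0.png
c1.png
scene0.png
scene_10.2.png
scene_11.6.png
scene_15.6.png
scene_19.4.png
scene_5.0.png
scene_6.3.png
side0.png
side_10.2.png
side_19.5.png
side_5.0.png
side_6.3.png
wrist0.png
wrist_10.2.png
wrist_11.6.png
wrist_14.2.png
wrist_15.5.png
wrist_16.9.png
wrist_19.4.png
wrist_19.5.png
wrist_6.3.png
```

View pics/wrist_19.5.png

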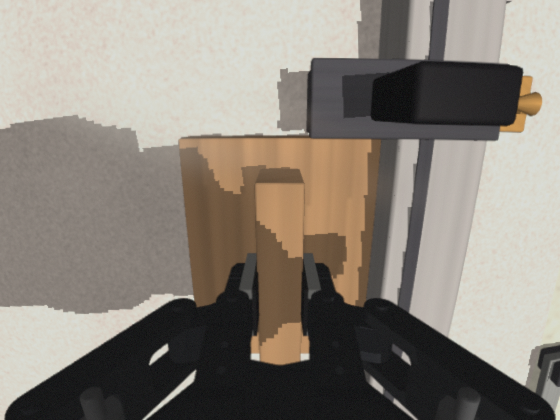

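The picture shows the board's end (row ~137) right at the stop's face. Its long edge lies along the fence (column ~375), and the stop is level with the brass pointer (540, 102). I'm handing in.

```bash
python3 -c "
from bench import arm
print(arm.finish_job())"
```

```text
the job is handed in; nothing more can be done
None
```

I handed the job in with the board still held, pressed about 10 N on the fence and 12 N down; the last check showed it flat and aligned, its end about 1 mm off the stop, and the stop within 1 mm of the pointer after I fixed an 11 mm overshoot of mine (no verdict came back).

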